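# Sort casting rings into the matching racks by diameter

## Task

Two steel casting rings, one large and one small, were left standing on the green dental-lab bench. Put each one away in the white rack whose fixed sample ring has the same diameter, beside the sample. Keep the rings upright and set them down gently, standing flat on the bottom of the rack.

Things in the scene. Friction and masses are not known exactly. Their poses are not given: they have to be found in the camera images.
- ring_large: loose large steel casting ring: a plain tube, open at both ends, standing upright on the bench; 50 mm outside diameter, 44 mm inside diameter (wall 3 mm), 50 mm tall, about 110 g. Origin: centre of its underside; z runs up along its axis.
- ring_small: loose small steel casting ring: a plain tube, open at both ends, standing upright on the bench; 32 mm outside diameter, 26 mm inside diameter (wall 3 mm), 50 mm tall, about 70 g. Origin: centre of its underside; z runs up along its axis.
- rack_large: large-ring rack, fixed: shallow open white tray, 90 (its x) by 220 mm (its y), bottom and walls 4 mm thick, rim 12 mm above the bench. A large sample ring (50 mm diameter, 50 mm tall) is screwed down in it, standing at x = 0, y = +70 mm; the rest is empty, its middle at about x = 0, y = -35 mm. Origin: centre of its underside, at bench height; z up. Only the sample tells the racks apart.
- rack_small: small-ring rack, fixed: shallow open white tray, 90 (its x) by 220 mm (its y), bottom and walls 4 mm thick, rim 12 mm above the bench. A small sample ring (32 mm diameter, 50 mm tall) is screwed down in it, standing at x = 0, y = +70 mm; the rest is empty, its middle at about x = 0, y = -35 mm. Origin: centre of its underside, at bench height; z up. Only the sample tells the racks apart.

How it is judged (in metres and radians):
At the end, for the whole second after the job is handed in: Each loose ring stands in the rack with the sample of its size: centre within 32 mm of the row's centre line and from y = -100 to +45 mm of the rack, underside less than 10 mm above the bench, upright within 8 degrees, at rest (x of ring_large in the frame of rack_large between -0.032 and 0.032 m and y of ring_large in the frame of rack_large between -0.1 and 0.045 m and z of ring_large in the frame of rack_large between 0 and 0.01 m and angle between each of ring_large, ring_small's own z axis and vertical below 0.15 rad and linear speed of each of ring_large, ring_small below 0.03 m/s and x of ring_small in the frame of rack_small between -0.032 and 0.032 m and y of ring_small in the frame of rack_small between -0.1 and 0.045 m and z of ring_small in the frame of rack_small between 0 and 0.01 m); the robot touches nothing.
It fails at once if the loose large ring is tipped more than 40 degrees (angle between ring_large's own z axis and vertical above 0.7 rad).
It fails at once if the loose large ring is dropped: faster than 0.6 m/s while its underside is within 50 mm of the bottom of its rack (x of ring_large in the frame of rack_large between -0.05 and 0.05 m and y of ring_large in the frame of rack_large between -0.12 and 0.12 m and z of ring_large in the frame of rack_large below 0.05 m and linear speed of ring_large above 0.6 m/s).
It fails at once if the loose small ring is tipped more than 40 degrees (angle between ring_small's own z axis and vertical above 0.7 rad).
It fails at once if the loose small ring is dropped: faster than 0.6 m/s while its underside is within 50 mm of the bottom of its rack (x of ring_small in the frame of rack_small between -0.05 and 0.05 m and y of ring_small in the frame of rack_small between -0.12 and 0.12 m and z of ring_small in the frame of rack_small below 0.05 m and linear speed of ring_small above 0.6 m/s).
It also fails if it takes over 50 s, if anything falls off the work surface, if the arm or the gripper's body presses on something with over 40 N, if the wrist force passes 120 N, or if a joint passes its speed limit or range.

## Robot

A 6-joint arm with a two-finger parallel gripper is mounted at the origin on the work surface. World frame = base frame: x ahead of the robot, y to its left, z up, the work surface at z = 0. Lengths are in mm, angles in rad, forces in N, time in s.
With the tool pointing down it reaches from about 250 to 725 mm from the base axis. Payload 9.7 kg.
Tool frame: the origin (TCP) lies midway between the tips of the shut fingers; the grasp point (between the pads) lies 19 mm behind it (grip_point_offset is the distance from the TCP to the grasp point, in mm); y points along the fingers, z is the direction in which the jaws open and shut, and the axes are right-handed (so a half turn about y gives the same grasp; the last joint's range is limited). The gripper opens to 85 mm and grips with 20 to 120 N. Pads are 22 mm wide; open, the fingers measure 114 mm over their backs; the gripper's body (76 mm by 85 mm) begins 54 mm behind the grasp point. The pads swing forward as they close: fully open they stand 13 mm farther back than shut.
Start: joints at [1.258, 0.087, 0.176, 1.66, 0, 1.571], TCP at [169.245, 523.31, 231.284] pointing down, gripper open.
Joint ranges: [-3.13, 3.13], [-0.85, 1.81], [-1.15, 1.24], [-2.2, 2.28], [-1.44, 1.52], [-3.14, 3.14]. Speed limits (rad/s): [2.22, 2.22, 2.57, 3.14, 3.14, 3.14].

## Interface

Orientations are given as a rotation vector (axis times angle).
In Python, from rig import * gives the robot as it stands.
- The arm moves only by the tool jog_arm, never from a script. Its argument "motion" is a list of rows, each an object with "travel": the shift along the tool's x, y, z in mm, a list of three; "turn": the turn, a rotation vector about the tool's x, y, z in rad, a list of three. In form: [{"travel": [dx, dy, dz], "turn": [ax, ay, az]}, ...]. A call has 1 to 20 rows; each row shifts and turns the commanded pose from where the row before left it, along the tool's axes as they then stand; what a row does not reach is not made up. A row lasts 1/8 s, in which the tool goes at most 62.5 mm and 10.7 degrees, less where a joint would pass 70% of its speed; a pose out of reach is approached as far as the arm can. A call with a gripper value outside its range is refused whole. "claw" is the gripper command: -1 is fully open, 1 is shut, values between are in proportion, set as the call begins (left out, the last holds). The fingers move at their own pace and stop on an object; the grip force is fixed at half the most. Time passes only in rows, so rows that do not move let the fingers close. It gives the time, the measured TCP pose, the force and the opening at its end, in the units of the state.
- state(): the state, without advancing time (a new reading comes with each control period).
- snapshot(name): name is "side" or "top" or "wrist"; returns a dict with "color" (400x640x3 uint8, red, green, blue), "intrinsics" (3x3 intrinsics, pixels), "camera_from_world" (4x4, takes a point from world to camera coordinates); the wrist camera has in their place "T_tool_cam" (4x4, takes a point from camera to tool coordinates, whose origin is the TCP and whose axes are the tool frame's). Camera axes: x right, y down, z forward; pixel columns grow to the right and rows downward; lengths in mm; the calibration is good to about 2 mm. The wrist camera is an equidistant fisheye: a pixel r from the principal point sees the ray r / f radians off the axis. A picture is of the moment at which its call begins: read the wrist's pose just before it. There is no depth.
- hand_in(): hands the job in, once; it reports no verdict.
The state is a dict: "time_s": time; "joint_positions": joint angles; "qvel": joint speeds; "joint_torque": joint torques, N m; "tcp_pos": TCP position; "tool_rot": TCP orientation; "ft_force": force on the tool from outside, world axes, zero at the start; "ft_torque": the same for the moment, N m; "opening": finger opening in mm.
Only numpy, scipy, OpenCV 4.12 (cv2) and the standard library are available. Lean on these libraries where they do the work, as an engineer would, in place of code of your own. Each camera call takes 0.05 s, during which the arm holds its last target. There are 200 camera calls.

## Working session

There is one attempt and no reset: what is moved stays moved. The work goes in short steps, Python scripts to look and compute and a tool call to move; the robot and the scene stay as the last step left them, time stands still between calls to the robot, and variables do not carry over. Pictures are saved under pics/ and viewed, about 8 in all and at most 12, crops included, and the job is handed in when it is done.

Besides the shell and the picture viewer there is one more tool, called after ">>>" as name(argument=value, ...) on one line, values as JSON. jog_arm: Moves the arm, as the interface text tells. Its arguments: {"type":"object","properties":{"motion":{"type":"array","items":{"type":"object","properties":{"travel":{"type":"array","items":{"type":"number"}},"turn":{"type":"array","items":{"type":"number"}}}}},"claw":{"type":"number"}},"required":["motion"]}

```bash
mkdir -p pics
python3 - <<'E'
from rig import *
import cv2,numpy as np
s=state();print(s)
for n in("top","side"):
    d=snapshot(n);cv2.imwrite(f"pics/{n}0.png",d["color"][:,:,::-1]);print(n,d["intrinsics"],d["camera_from_world"])
d=snapshot("wrist");cv2.imwrite("pics/w0.png",d["color"][:,:,::-1]);print(d["intrinsics"],d["T_tool_cam"])
E
```

```text
{'time_s': 0.0, 'joint_positions': array([1.25800213e+00, 8.74573271e-02, 1.75136485e-01, 1.65978066e+00,
       6.96451311e-06, 1.57077279e+00]), 'qvel': array([ 2.02009882e-03, -5.37187199e-05,  1.15021264e-03, -1.04979683e-03,
       -1.38570280e-03,  2.12379838e-04]), 'joint_torque': array([-8.31608450e-04, -5.20386171e+01,  4.64805257e+01,  1.62239769e-02,
        1.28863767e-04,  8.37078460e-06]), 'tcp_pos': array([169.17544745, 523.10354141, 230.58577637]), 'tool_rot': array([-1.55811253,  0.24567755, -0.24534622]), 'ft_force': array([0.01512472, 0.13248764, 0.65019207]), 'ft_torque': array([0.05195676, 0.02613424, 0.0573109 ]), 'opening': 85.66710794083878}
top [[431.0751295    0.         315.66575584]
 [  0.         431.0751295  200.41383205]
 [  0.           0.           1.        ]] [[ 1.61812535e-02 -9.99668443e-01 -2.00292599e-02  4.23542965e+00]
 [-9.93632204e-01 -1.38431597e-02 -1.11818645e-01  5.27770820e+02]
 [ 1.11504303e-01  2.17110836e-02 -9.93526758e-01  7.08601886e+02]
 [ 0.00000000e+00  0.00000000e+00  0.00000000e+00  1.00000000e+00]]
side [[372.5017132    0.         320.61134434]
 [  0.         372.5017132  195.3164087 ]
 [  0.           0.           1.        ]] [[-7.07026441e-01 -7.07184181e-01  2.03598309e-03  3.93169701e+02]
 [-4.19063991e-01  4.16647984e-01 -8.06715457e-01  2.64338587e+02]
 [ 5.69648122e-01 -5.71222366e-01 -5.90936567e-01  3.56097195e+02]
 [ 0.00000000e+00  0.00000000e+00  0.00000000e+00  1.00000000e+00]]
[[309.70691629   0.         318.45454241]
 [  0.         309.70691629 202.6450979 ]
 [  0.           0.           1.        ]] [[ 1.01861487e-03  9.65357396e-01  2.60929224e-01 -6.53585375e+01]
 [-3.97409116e-04 -2.60928948e-01  9.65357926e-01 -1.42771872e+02]
 [ 9.99999402e-01 -1.08702360e-03  1.17855722e-04  1.05188130e-01]
 [ 0.00000000e+00  0.00000000e+00  0.00000000e+00  1.00000000e+00]]
```

View pics/top0.png

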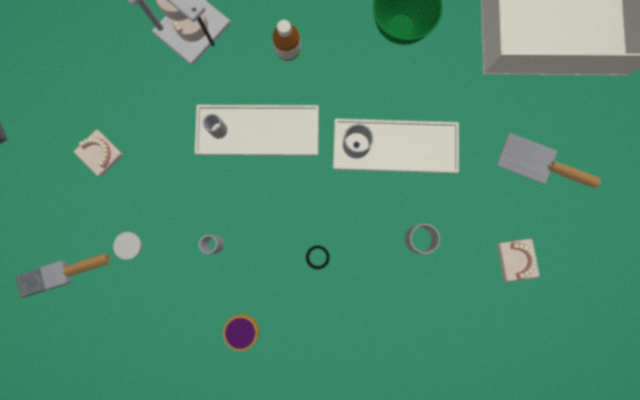

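View pics/side0.png

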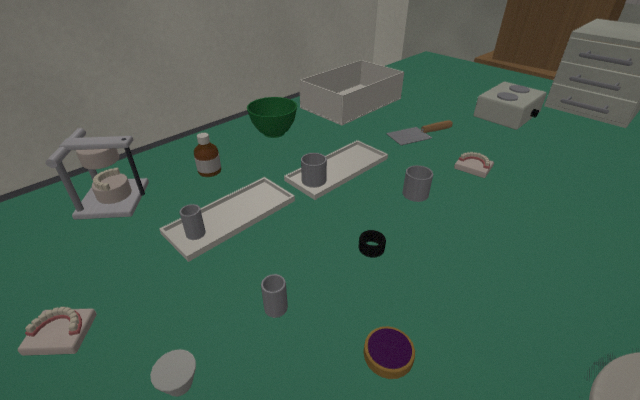

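The top view shows the left rack (rows 105–155, cols 195–319) with the small sample at about (215,126). The right rack (333–459, 119–172) has the large sample at (357,141). The loose small ring is at (210,244) and the loose large ring at (423,239). The side view agrees. Next I'll fit silhouettes.

```bash
cat > h.py <<'E'
import cv2,numpy as np
from scipy.optimize import minimize
def proj(d,P):
    P=np.atleast_2d(P);T=d["camera_from_world"];c=P@T[:3,:3].T+T[:3,3];p=c@d["intrinsics"].T;return p[:,:2]/p[:,2:]
def back(d,uv,z):
    T=d["camera_from_world"];R=T[:3,:3];C=-R.T@T[:3,3]
    r=R.T@np.linalg.solve(d["intrinsics"],[uv[0],uv[1],1]);return C+r*(z-C[2])/r[2]
def cyl(x,y,r,z0=0,z1=50):
    a=np.linspace(0,2*np.pi,40);c=np.c_[x+r*np.cos(a),y+r*np.sin(a)]
    return np.vstack([np.c_[c,0*a+z0],np.c_[c,0*a+z1]])
def blob(d,uv,mar=8):
    g=cv2.cvtColor(d["color"],cv2.COLOR_RGB2HSV);m=(g[:,:,1]<90).astype(np.uint8)
    n,l,st,ce=cv2.connectedComponentsWithStats(m)
    ys,xs=np.where(l>0);i=np.argmin((xs-uv[0])**2+(ys-uv[1])**2);k=l[ys[i],xs[i]]
    yy,xx=np.where(l==k);return cv2.convexHull(np.c_[xx,yy].astype(np.float32))[:,0]
def fitring(d,uv,r):
    H=blob(d,uv);S=8
    def img(h):
        m=np.zeros((120*S,120*S),np.uint8);cv2.fillConvexPoly(m,np.int32((h-np.array(uv)+60)*S),1);return m
    A=img(H)
    def f(p):
        h=cv2.convexHull(proj(d,cyl(*p,r)).astype(np.float32))[:,0];B=img(h);return 1-(A&B).sum()/(A|B).sum()
    p0=back(d,uv,25)[:2]
    o=minimize(f,p0,method="Nelder-Mead",options=dict(initial_simplex=[p0,p0+[8,0],p0+[0,8]],xatol=.1,fatol=1e-4));return o.x,1-o.fun
E
python3 - <<'E'
from rig import *
from h import *
D={n:snapshot(n) for n in("top","side")}
for n,uv,r in(("top",(202,243),16),("side",(275,297),16),("top",(409,239),25),("side",(417,184),25)): print(n,fitring(D[n],uv,r))
d=D["top"]
for uv in((280,130),(420,150)):
    H=blob(d,uv);q=cv2.approxPolyN(H.reshape(-1,1,2),4)[0] if hasattr(cv2,'approxPolyN') else cv2.approxPolyDP(H,5,True)[:,0]
    W=np.array([back(d,p,12)[:2] for p in q.reshape(-1,2)]);print(W.round(1).tolist(),W.mean(0),cv2.minAreaRect(W.astype(np.float32)))
w=snapshot("wrist")
E
```

```text
top (array([450.93388985, 189.76931002]), np.float64(0.9603198104826769))
side (array([453.8819709 , 188.70063376]), np.float64(0.9725901514671399))
top (array([ 465.40942053, -168.38783518]), np.float64(0.9657881443029596))
side (array([ 468.43964149, -170.90241864]), np.float64(0.9830744182891256))
[[610.8, 9.7], [608.2, 232.6], [702.1, 233.1], [704.2, 11.2]] [656.3141399  121.64630774] ((656.4515991210938, 121.71309661865234), (93.98057556152344, 222.8575897216797), 0.6742803454399109)
[[580.5, -238.1], [585.0, -15.1], [679.8, -17.0], [675.2, -240.1]] [ 630.12320748 -127.60440333] ((630.0986328125, -127.5809555053711), (223.1339569091797, 94.81056213378906), 88.81119537353516)
```

```bash
cat >> h.py <<'E'
from scipy.spatial.transform import Rotation as Ro
def delta(s,P,jaw=None):
    R=Ro.from_rotvec(s["tool_rot"]).as_matrix();print("axes x,y,z",R.T.round(3).tolist(),"tcp",s["tcp_pos"].round(1),"t",s["time_s"])
    print("travel",(R.T@(np.array(P)-s["tcp_pos"])).round(1))
E
python3 - <<'E'
from rig import *
from h import *
delta(state(),(452.5,189,130))
E
```

```text
axes x,y,z [[0.951, -0.308, 0.0], [-0.0, -0.0, -1.0], [0.308, 0.951, -0.0]] tcp [169.2 523.2 231.1] t 0.3
travel [ 372.4  101.2 -230.8]
```

>>> jog_arm(motion=[{"travel": [37, 10, -23], "turn": [0, 0, 0]}, {"travel": [37, 10, -23], "turn": [0, 0, 0]}, {"travel": [37, 10, -23], "turn": [0, 0, 0]}, {"travel": [37, 10, -23], "turn": [0, 0, 0]}, {"travel": [37, 10, -23], "turn": [0, 0, 0]}, {"travel": [37, 10, -23], "turn": [0, 0, 0]}, {"travel": [37, 10, -23], "turn": [0, 0, 0]}, {"travel": [37, 10, -23], "turn": [0, 0, 0]}, {"travel": [37, 10, -23], "turn": [0, 0, 0]}, {"travel": [37, 10, -23], "turn": [0, 0, 0]}, {"travel": [0, 0, 0], "turn": [0, -0.157, 0]}, {"travel": [0, 0, 0], "turn": [0, -0.157, 0]}, {"travel": [0, 0, 0], "turn": [0, 0, 0]}], claw=-1)

```text
time_s: 1.92
tcp_pos: [450.5, 190.5, 131.2]
tool_rot: [-1.571, 0.0, -0.0]
ft_force: [-0.3, -0.3, -0.2]
opening: 85.3
```

Run:
```python
from rig import *
from h import *
s=state();delta(s,(452.5,189,14))
w=snapshot("wrist");im=w["color"][:,:,::-1].copy()
T=np.linalg.inv(w["T_tool_cam"]);K=w["intrinsics"];R=Ro.from_rotvec(s["tool_rot"]).as_matrix()
for p in cyl(452.5,189,16):
    c=T[:3,:3]@(R.T@(p-s["tcp_pos"]))+T[:3,3];n=np.hypot(c[0],c[1]);r=K[0,0]*np.arctan2(n,c[2])
    cv2.circle(im,(round(K[0,2]+r*c[0]/n),round(K[1,2]+r*c[1]/n)),1,(0,0,255),-1)
cv2.imwrite("pics/w1.png",im)
```

```text
axes x,y,z [[1.0, -0.0, -0.0], [-0.0, -0.0, -1.0], [0.0, 1.0, -0.0]] tcp [450.5 190.5 131.2] t 1.925
travel [  2.  117.2  -1.5]
```

View pics/w1.png

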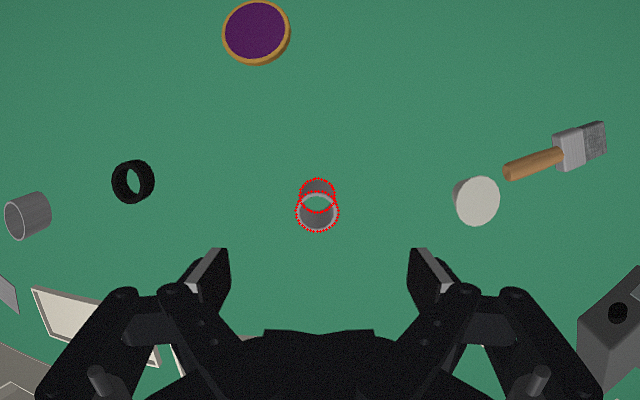

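The overlay matches the small ring at (317,205), so the estimate is good to about 1 mm. I'll go down and grip.

>>> jog_arm(motion=[{"travel": [2, 20, -1.5], "turn": [0, 0, 0]}, {"travel": [0, 25, 0], "turn": [0, 0, 0]}, {"travel": [0, 25, 0], "turn": [0, 0, 0]}, {"travel": [0, 25, 0], "turn": [0, 0, 0]}, {"travel": [0, 15, 0], "turn": [0, 0, 0]}, {"travel": [0, 7, 0], "turn": [0, 0, 0]}, {"travel": [0, 0, 0], "turn": [0, 0, 0]}])

```text
time_s: 2.85
tcp_pos: [452.6, 189.2, 14.5]
tool_rot: [-1.571, -0.001, 0.0]
ft_force: [0.4, -2.1, 0.6]
opening: 85.6
```

>>> jog_arm(motion=[{"travel": [0, 0, 0]}, {"travel": [0, 0, 0]}, {"travel": [0, 0, 0]}, {"travel": [0, 0, 0]}, {"travel": [0, 0, 0]}, {"travel": [0, 0, 0]}, {"travel": [0, 0, 0]}, {"travel": [0, 0, 0]}], claw=1)

```text
$.motion[0]: bad value
```

>>> jog_arm(motion=[{"travel": [0, 0, 0], "turn": [0, 0, 0]}, {"travel": [0, 0, 0], "turn": [0, 0, 0]}, {"travel": [0, 0, 0], "turn": [0, 0, 0]}, {"travel": [0, 0, 0], "turn": [0, 0, 0]}, {"travel": [0, 0, 0], "turn": [0, 0, 0]}, {"travel": [0, 0, 0], "turn": [0, 0, 0]}, {"travel": [0, 0, 0], "turn": [0, 0, 0]}, {"travel": [0, 0, 0], "turn": [0, 0, 0]}], claw=1)

```text
time_s: 3.85
tcp_pos: [452.9, 189.3, 14.9]
tool_rot: [-1.57, -0.002, 0.0]
ft_force: [-1.5, -0.5, 6.0]
opening: 31.6
```

>>> jog_arm(motion=[{"travel": [0, -10, 0], "turn": [0, 0, 0]}, {"travel": [0, -25, 0], "turn": [0, 0, 0]}, {"travel": [0, -30, 0], "turn": [0, 0, 0]}, {"travel": [12, -15, -6], "turn": [0, 0, 0]}, {"travel": [30, 0, -15], "turn": [0, 0, 0]}, {"travel": [40, 0, -20], "turn": [0, 0, 0]}, {"travel": [40, 0, -20], "turn": [0, 0, 0]}, {"travel": [40, 0, -20], "turn": [0, 0, 0]}, {"travel": [30, 0, -15], "turn": [0, 0, 0]}, {"travel": [11.5, 0, -6], "turn": [0, 0, 0]}, {"travel": [0, 0, 0], "turn": [0, 0, 0]}, {"travel": [0, 0, 0], "turn": [0, 0, 0]}])

```text
time_s: 5.35
tcp_pos: [655.3, 88.0, 94.5]
tool_rot: [-1.571, -0.001, 0.002]
ft_force: [-0.0, 0.5, -0.7]
opening: 31.4
```

Run:
```python
from rig import *
from h import *
s=state();delta(s,(656.3,87,19))
w=snapshot("wrist");im=w["color"][:,:,::-1].copy()
T=np.linalg.inv(w["T_tool_cam"]);K=w["intrinsics"];R=Ro.from_rotvec(s["tool_rot"]).as_matrix()
x,y,z=s["tcp_pos"]
for p in np.vstack([cyl(x,y,16,z-14.5,z+35.5),cyl(656,192,16,4,54)]):
    c=T[:3,:3]@(R.T@(p-s["tcp_pos"]))+T[:3,3];n=np.hypot(c[0],c[1]);r=K[0,0]*np.arctan2(n,c[2])
    cv2.circle(im,(round(K[0,2]+r*c[0]/n),round(K[1,2]+r*c[1]/n)),1,(0,0,255),-1)
cv2.imwrite("pics/w2.png",im)
```

```text
axes x,y,z [[1.0, 0.002, -0.0], [-0.0, 0.0, -1.0], [-0.002, 1.0, 0.0]] tcp [655.3  88.   94.5] t 5.35
travel [ 1.  75.5 -1. ]
```

View pics/w2.png

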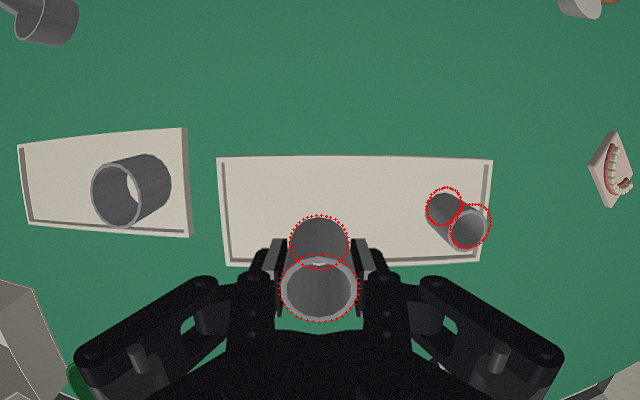

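The ring is held upright at (320,270), and the small sample sits at (455,218) in the same rack. I'll lower it, slowly at the end.

>>> jog_arm(motion=[{"travel": [2, 20, -1], "turn": [0, 0, 0]}, {"travel": [1, 25, 0], "turn": [0, 0, 0]}, {"travel": [0, 15, 0], "turn": [0, 0, 0]}, {"travel": [0, 8, 0], "turn": [0, 0, 0]}, {"travel": [0, 3, 0], "turn": [0, 0, 0]}, {"travel": [0, 2, 0], "turn": [0, 0, 0]}, {"travel": [0, 1, 0], "turn": [0, 0, 0]}, {"travel": [0, 0, 0], "turn": [0, 0, 0]}])

```text
time_s: 6.4
tcp_pos: [659.3, 86.4, 20.6]
tool_rot: [-1.571, -0.001, 0.001]
ft_force: [0.1, -0.0, -1.3]
opening: 31.0
```

>>> jog_arm(motion=[{"travel": [0, 1, 0], "turn": [0, 0, 0]}, {"travel": [0, 0.5, 0], "turn": [0, 0, 0]}, {"travel": [0, 0, 0], "turn": [0, 0, 0]}])

```text
time_s: 6.78
tcp_pos: [659.2, 86.4, 19.1]
tool_rot: [-1.571, -0.001, 0.001]
ft_force: [-0.7, -1.4, 1.7]
opening: 31.1
```

>>> jog_arm(motion=[{"travel": [0, 0, 0], "turn": [0, 0, 0]}, {"travel": [0, 0, 0], "turn": [0, 0, 0]}, {"travel": [0, 0, 0], "turn": [0, 0, 0]}, {"travel": [0, 0, 0], "turn": [0, 0, 0]}, {"travel": [0, 0, 0], "turn": [0, 0, 0]}, {"travel": [0, 0, 0], "turn": [0, 0, 0]}, {"travel": [0, -20, 0], "turn": [0, 0, 0]}, {"travel": [0, -30, 0], "turn": [0, 0, 0]}, {"travel": [0, -40, 0], "turn": [0, 0, 0]}, {"travel": [0, -20, 0], "turn": [0, 0, 0]}, {"travel": [0, 0, 0], "turn": [0, 0, 0]}, {"travel": [0, 0, 0], "turn": [0, 0, 0]}], claw=-1)

```text
time_s: 8.28
tcp_pos: [658.9, 86.3, 128.3]
tool_rot: [-1.571, -0.0, 0.001]
ft_force: [-0.5, 0.7, -0.8]
opening: 85.2
```

Run:
```python
from rig import *
from h import *
delta(state(),(467,-169.7,130))
w=snapshot("wrist");cv2.imwrite("pics/w3.png",w["color"][:,:,::-1])
```

```text
axes x,y,z [[1.0, 0.001, -0.001], [-0.001, -0.0, -1.0], [-0.001, 1.0, -0.0]] tcp [658.9  86.3 128.3] t 8.275
travel [-192.2   -1.6 -255.8]
```

View pics/w3.png

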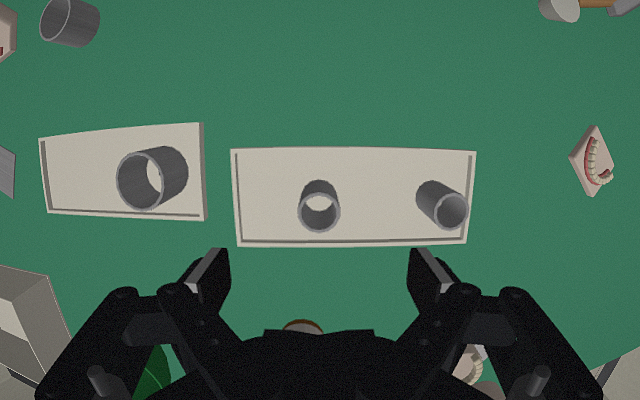

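The small ring stands in its rack at (319,207), in line with the sample at (441,205). On to the large ring.

>>> jog_arm(motion=[{"travel": [-16, 0, -21], "turn": [0, 0, 0]}, {"travel": [-32, 0, -43], "turn": [0, 0, 0]}, {"travel": [-32, 0, -43], "turn": [0, 0, 0]}, {"travel": [-32, 0, -43], "turn": [0, 0, 0]}, {"travel": [-32, 0, -43], "turn": [0, 0, 0]}, {"travel": [-32, 0, -42], "turn": [0, 0, 0]}, {"travel": [-16, 0, -21], "turn": [0, 0, 0]}, {"travel": [0, 0, 0], "turn": [0, 0, 0]}, {"travel": [0, 0, 0], "turn": [0, 0, 0]}])

```text
time_s: 9.45
tcp_pos: [467.5, -169.4, 128.2]
tool_rot: [-1.57, -0.0, 0.001]
ft_force: [-0.2, 0.7, -0.2]
opening: 85.6
```

Run:
```python
from rig import *
from h import *
s=state();delta(s,(467,-169.7,12))
w=snapshot("wrist");im=w["color"][:,:,::-1].copy()
T=np.linalg.inv(w["T_tool_cam"]);K=w["intrinsics"];R=Ro.from_rotvec(s["tool_rot"]).as_matrix()
for p in cyl(467,-169.7,25):
    c=T[:3,:3]@(R.T@(p-s["tcp_pos"]))+T[:3,3];n=np.hypot(c[0],c[1]);r=K[0,0]*np.arctan2(n,c[2])
    cv2.circle(im,(round(K[0,2]+r*c[0]/n),round(K[1,2]+r*c[1]/n)),1,(0,0,255),-1)
cv2.imwrite("pics/w4.png",im)
```

```text
axes x,y,z [[1.0, 0.001, -0.001], [-0.001, 0.001, -1.0], [-0.001, 1.0, 0.001]] tcp [ 467.5 -169.4  128.2] t 9.45
travel [ -0.4 116.2  -0.3]
```

View pics/w4.png

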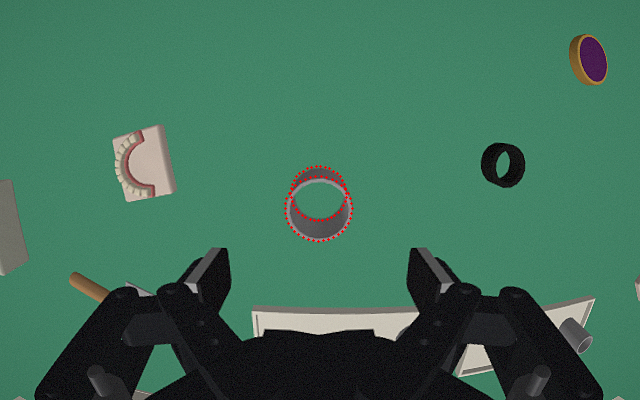

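The large ring at (319,205) matches the overlay. I'll go down 115 mm and grip.

>>> jog_arm(motion=[{"travel": [0, 20, 0], "turn": [0, 0, 0]}, {"travel": [0, 25, 0], "turn": [0, 0, 0]}, {"travel": [0, 25, 0], "turn": [0, 0, 0]}, {"travel": [0, 25, 0], "turn": [0, 0, 0]}, {"travel": [0, 13, 0], "turn": [0, 0, 0]}, {"travel": [0, 7, 0], "turn": [0, 0, 0]}, {"travel": [0, 0, 0], "turn": [0, 0, 0]}, {"travel": [0, 0, 0], "turn": [0, 0, 0]}])

```text
time_s: 10.5
tcp_pos: [468.0, -170.0, 14.6]
tool_rot: [-1.571, -0.002, 0.0]
ft_force: [-0.4, 0.4, 0.3]
opening: 85.3
```

>>> jog_arm(motion=[{"travel": [0, 0, 0], "turn": [0, 0, 0]}, {"travel": [0, 0, 0], "turn": [0, 0, 0]}, {"travel": [0, 0, 0], "turn": [0, 0, 0]}, {"travel": [0, 0, 0], "turn": [0, 0, 0]}, {"travel": [0, 0, 0], "turn": [0, 0, 0]}, {"travel": [0, 0, 0], "turn": [0, 0, 0]}, {"travel": [0, 0, 0], "turn": [0, 0, 0]}, {"travel": [0, 0, 0], "turn": [0, 0, 0]}], claw=1)

```text
time_s: 11.5
tcp_pos: [467.9, -170.1, 14.5]
tool_rot: [-1.571, -0.002, -0.0]
ft_force: [-0.5, 0.1, 6.1]
opening: 48.8
```

>>> jog_arm(motion=[{"travel": [0, -10, 0], "turn": [0, 0, 0]}, {"travel": [0, -25, 0], "turn": [0, 0, 0]}, {"travel": [0, -30, 0], "turn": [0, 0, 0]}, {"travel": [12, -15, 0], "turn": [0, 0, 0]}, {"travel": [30, 0, 2], "turn": [0, 0, 0]}, {"travel": [40, 0, 2], "turn": [0, 0, 0]}, {"travel": [40, 0, 2], "turn": [0, 0, 0]}, {"travel": [29, 0, 1], "turn": [0, 0, 0]}, {"travel": [12, 0, 0], "turn": [0, 0, 0]}, {"travel": [0, 0, 0], "turn": [0, 0, 0]}, {"travel": [0, 0, 0], "turn": [0, 0, 0]}])

```text
time_s: 12.88
tcp_pos: [629.6, -162.8, 94.0]
tool_rot: [-1.571, -0.0, 0.001]
ft_force: [0.3, -0.2, -0.1]
opening: 48.6
```

Run:
```python
from rig import *
from h import *
s=state();delta(s,(631,-163,19))
w=snapshot("wrist");im=w["color"][:,:,::-1].copy()
T=np.linalg.inv(w["T_tool_cam"]);K=w["intrinsics"];R=Ro.from_rotvec(s["tool_rot"]).as_matrix()
x,y,z=s["tcp_pos"]
for p in np.vstack([cyl(x,y,25,z-14.5,z+35.5),cyl(631.5,-57.6,25,4,54)]):
    c=T[:3,:3]@(R.T@(p-s["tcp_pos"]))+T[:3,3];n=np.hypot(c[0],c[1]);r=K[0,0]*np.arctan2(n,c[2])
    cv2.circle(im,(round(K[0,2]+r*c[0]/n),round(K[1,2]+r*c[1]/n)),1,(0,0,255),-1)
cv2.imwrite("pics/w5.png",im)
```

```text
axes x,y,z [[1.0, 0.001, -0.0], [-0.0, 0.0, -1.0], [-0.001, 1.0, 0.0]] tcp [ 629.6 -162.8   94. ] t 12.875
travel [ 1.5 75.  -0.2]
```

View pics/w5.png

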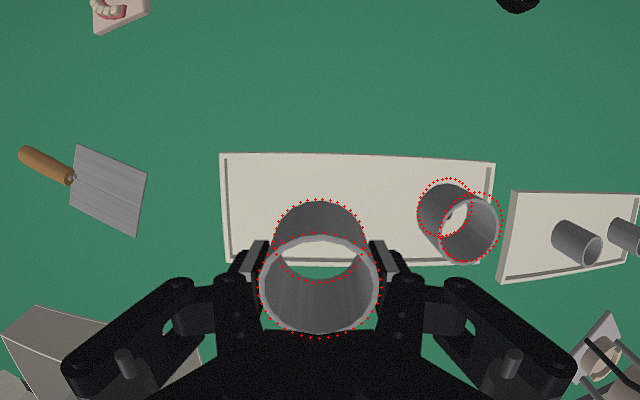

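The ring is held upright at (320,268), and the large sample is at (460,225) in this rack, about 3 mm farther in x than estimated. I'll lower it with that correction.

>>> jog_arm(motion=[{"travel": [2, 20, -2], "turn": [0, 0, 0]}, {"travel": [2, 25, -2], "turn": [0, 0, 0]}, {"travel": [0, 15, 0], "turn": [0, 0, 0]}, {"travel": [0, 8, 0], "turn": [0, 0, 0]}, {"travel": [0, 3, 0], "turn": [0, 0, 0]}, {"travel": [0, 2, 0], "turn": [0, 0, 0]}, {"travel": [0, 0.5, 0], "turn": [0, 0, 0]}, {"travel": [0, 0, 0], "turn": [0, 0, 0]}])

```text
time_s: 13.92
tcp_pos: [634.7, -166.7, 20.7]
tool_rot: [-1.571, -0.001, 0.0]
ft_force: [-0.5, 0.6, -0.7]
opening: 48.7
```

>>> jog_arm(motion=[{"travel": [0, 1, 0], "turn": [0, 0, 0]}, {"travel": [0, 0, 0], "turn": [0, 0, 0]}])

```text
time_s: 14.18
tcp_pos: [634.4, -166.7, 19.3]
tool_rot: [-1.571, -0.001, 0.001]
ft_force: [-0.4, -0.8, -1.6]
opening: 48.4
```

>>> jog_arm(motion=[{"travel": [0, 0.5, 0], "turn": [0, 0, 0]}, {"travel": [0, 0, 0], "turn": [0, 0, 0]}])

```text
time_s: 14.42
tcp_pos: [634.4, -166.6, 18.7]
tool_rot: [-1.571, -0.001, 0.001]
ft_force: [-0.4, -0.5, -1.1]
opening: 48.4
```

>>> jog_arm(motion=[{"travel": [0, 0.5, 0], "turn": [0, 0, 0]}, {"travel": [0, 0, 0], "turn": [0, 0, 0]}])

```text
time_s: 14.68
tcp_pos: [634.5, -166.7, 18.6]
tool_rot: [-1.571, -0.001, 0.001]
ft_force: [-1.6, 0.9, 3.0]
opening: 48.6
```

Contact at 3 N, so I'll release and withdraw.

>>> jog_arm(motion=[{"travel": [0, 0, 0], "turn": [0, 0, 0]}, {"travel": [0, 0, 0], "turn": [0, 0, 0]}, {"travel": [0, 0, 0], "turn": [0, 0, 0]}, {"travel": [0, 0, 0], "turn": [0, 0, 0]}, {"travel": [0, 0, 0], "turn": [0, 0, 0]}, {"travel": [0, 0, 0], "turn": [0, 0, 0]}, {"travel": [0, -20, 0], "turn": [0, 0, 0]}, {"travel": [0, -30, 0], "turn": [0, 0, 0]}, {"travel": [0, -40, 0], "turn": [0, 0, 0]}, {"travel": [0, -30, 0], "turn": [0, 0, 0]}, {"travel": [0, 0, 0], "turn": [0, 0, 0]}, {"travel": [0, 0, 0], "turn": [0, 0, 0]}], claw=-1)

```text
time_s: 16.18
tcp_pos: [634.4, -166.6, 138.4]
tool_rot: [-1.571, -0.001, 0.001]
ft_force: [-0.2, -0.4, -0.8]
opening: 85.8
```

Run:
```python
from rig import *
from h import *
s=state();print(s["tcp_pos"],s["ft_force"],s["opening"])
w=snapshot("wrist");cv2.imwrite("pics/w6.png",w["color"][:,:,::-1])
```

```text
[ 634.37401629 -166.64404844  138.43027415] [-0.18870412 -0.35671058 -0.76579434] 85.83205164652922
```

View pics/w6.png

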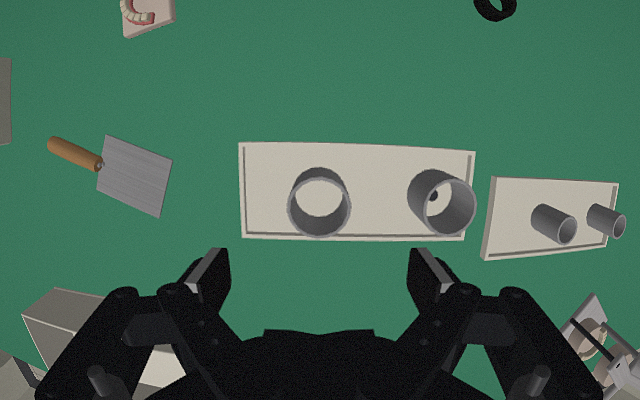

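The large ring stands upright at (319,202) beside the large sample (442,203). The small ring at (553,223) stands beside its own sample (607,220). The gripper is clear, so I'm handing in.

```bash
python3 -c "
from rig import *
print(hand_in())"
```

```text
the job is handed in; nothing more can be done
None
```

Both rings are put away: the small one in the rack with the small sample, the large one in the rack with the large sample. I handed the job in at about 16 s of the 50 s allowed.

- **Placing:** I lowered each ring slowly until the wrist force showed light contact (about 2 N for the small ring, 3 N for the large). Then I released it and raised the arm clear.
- **Last check:** The final wrist picture shows both rings standing upright in line with their samples, and the gripper open and clear of them.
- **Disagreements:** The two fixed cameras differed by about 3 mm on the loose rings, so I used the average, and the wrist view confirmed it. The wrist view put the samples about 3 mm farther out in x than my rack estimate, so I shifted both placings by about that much.

I judged the final positions in the racks by eye from that picture and did not measure them. The hand-in reports no verdict.

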